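# Sort used syringe barrels and start the decontamination timer

## Task

Sort the three used syringe barrels into the two blue soak trays: the wide barrel into the deep, narrow tray and both slim barrels into the shallow, broad tray, each lying flat on its tray's floor with none on top of another. Only when all three are in, take the stylus from its stand and use it to press the timer's sunken start button fully down for a moment, then put the stylus back upright in its stand, fully down. Do not disturb the bottle, the tip box or the jar.

Things in the scene. Friction and masses are not known exactly. Their poses are not given: they have to be found in the camera images.
- wide_barrel: The wide white plastic syringe barrel, 125 mm long, lying level. Origin: on its axis at mid-length, 16.5 mm above what it lies on; x along it towards the thin tip, z up. Round body 32 mm in diameter from x = -58 to +30 mm (grip near -10), flange 46 wide (y) x 33 high at -60, 33 mm square collar from +30 to +42, 8 mm tip to +63. Flats stop it rolling. 50 g.
- slim_barrel_a: A slim white plastic syringe barrel, 125 mm long, lying level. Origin: on its axis at mid-length, 9.5 mm above what it lies on; x along it towards the thin tip, z up. Round body 18 mm in diameter from x = -58 to +30 mm (grip near -10), flange 34 wide (y) x 19 high at -60, 19 mm square collar from +30 to +42, 8 mm tip to +63. Flats stop it rolling. 30 g. One of two alike.
- slim_barrel_b: A slim white plastic syringe barrel, 125 mm long, lying level. Origin: on its axis at mid-length, 9.5 mm above what it lies on; x along it towards the thin tip, z up. Round body 18 mm in diameter from x = -58 to +30 mm (grip near -10), flange 34 wide (y) x 19 high at -60, 19 mm square collar from +30 to +42, 8 mm tip to +63. Flats stop it rolling. 30 g. The other of two alike.
- deep_tray: The deep, narrow blue open tray, fixed to the bench: 200 mm (its x) by 120 mm (its y) by 50 mm high outside, walls and floor 5 mm thick. Origin: centre of its underside, on the bench; z up. For the wide barrel.
- shallow_tray: The shallow, broad blue open tray, fixed to the bench: 190 mm (its x) by 170 mm (its y) by 30 mm high outside, walls and floor 5 mm thick. Origin: centre of its underside, on the bench; z up. For both slim barrels, side by side along x.
- timer: The bench timer, fixed: a white and grey housing 80 mm (its x) by 100 mm (its y) by 50 mm high with a blue and black display on top. Origin: centre of its underside. The round well of the start button, 20 mm in diameter, opens in its top at x = 0, y = +25 mm.
- button_top (a point): Centre of the top of the grey start button (14 mm in diameter), 10 mm below the timer's top face, i.e. 40 mm above the bench at rest; moves with the button. Pressed straight down.
- start_button (a joint): Travel of the start button: 0 released, 0.005 m fully down; a spring pushes it back (about 1.5 N at the start, 4 N fully down).
- stylus: The stylus, 110 mm long, standing upright in its stand. Origin: the tip of its point (its lowest end); z runs up its axis. Steel point 7 mm in diameter to z = 25 mm, shaft 12 mm in diameter to 50 mm, collar 32 mm in diameter from 50 to 56 mm, round black rubber grip 20 mm in diameter from 56 to 110 mm. Its collar rests on the stand's top. About 60 g.
- stylus_grip (a point): The place to grip the stylus: on its axis, 85 mm above its tip (95 mm above the bench when in the stand).
- stand: The stylus stand, fixed: a black block 70 x 70 x 60 mm high with an upright 20 mm through hole in its middle. Origin: centre of its underside. The stylus in it, fully down, has its tip 10 mm above this origin.
- bottle: A closed white bottle with a white cap, 60 mm in diameter and 130 mm high, to be left alone. Origin: centre of its underside.
- tip_box: A yellow and white pipette tip box, 85 x 120 x 68 mm high, to be left alone. Origin: centre of its underside.
- jar: A closed amber jar, 64 mm in diameter and 70 mm high, to be left alone. Origin: centre of its underside.
Not all that is in view belongs to the job. What is shaped like the stylus but orange or pink is not meant. What is shaped like the wide_barrel but yellow is not meant.

How it is judged (in metres and radians):
On the way, in this order (a step that is already met when the one before it is completed fails the run):
1. all three barrels lie flat and still on the floors of their trays (x of wide_barrel in the frame of deep_tray between -0.095 and 0.095 m and y of wide_barrel in the frame of deep_tray between -0.055 and 0.055 m and z of wide_barrel in the frame of deep_tray between 0 and 0.0305 m and angle between wide_barrel's own x axis and vertical between 1.42 and 1.72 rad and x of slim_barrel_a in the frame of shallow_tray between -0.09 and 0.09 m and y of slim_barrel_a in the frame of shallow_tray between -0.08 and 0.08 m and z of slim_barrel_a in the frame of shallow_tray between 0 and 0.0235 m and angle between slim_barrel_a's own x axis and vertical between 1.42 and 1.72 rad and x of slim_barrel_b in the frame of shallow_tray between -0.09 and 0.09 m and y of slim_barrel_b in the frame of shallow_tray between -0.08 and 0.08 m and z of slim_barrel_b in the frame of shallow_tray between 0 and 0.0235 m and angle between slim_barrel_b's own x axis and vertical between 1.42 and 1.72 rad and linear speed of each of wide_barrel, slim_barrel_a, slim_barrel_b below 0.03 m/s), for 0.2 s.
2. the stylus presses the start button fully down (value of joint start_button above 0.004 m and contact force between stylus and timer above 1 N), for 0.2 s.
At the end, for the whole second after the job is handed in: Wide barrel in the deep tray, slim barrels in the shallow one, all at rest, within 0.15 rad of level and 9 mm of resting height; stylus at rest in its stand, under 0.1 rad tilt, tip within 9 mm of the hole axis, 4 to 15 mm above the stand underside; button up (under 1 mm) (all of step 1 and horizontal distance between stylus and stand below 0.009 m and z of stylus in the frame of stand between 0.004 and 0.015 m and angle between stylus's own z axis and vertical below 0.1 rad and linear speed of stylus below 0.03 m/s and value of joint start_button below 0.001 m); the robot touches nothing.
It fails at once if the start button is pressed (over 3 mm) while a barrel is not in its tray (value of joint start_button above 0.003 m and not ((x of wide_barrel in the frame of deep_tray between -0.095 and 0.095 m and y of wide_barrel in the frame of deep_tray between -0.055 and 0.055 m and z of wide_barrel in the frame of deep_tray between 0 and 0.0305 m and angle between wide_barrel's own x axis and vertical between 1.42 and 1.72 rad) and (x of slim_barrel_a in the frame of shallow_tray between -0.09 and 0.09 m and y of slim_barrel_a in the frame of shallow_tray between -0.08 and 0.08 m and z of slim_barrel_a in the frame of shallow_tray between 0 and 0.0235 m and angle between slim_barrel_a's own x axis and vertical between 1.42 and 1.72 rad) and (x of slim_barrel_b in the frame of shallow_tray between -0.09 and 0.09 m and y of slim_barrel_b in the frame of shallow_tray between -0.08 and 0.08 m and z of slim_barrel_b in the frame of shallow_tray between 0 and 0.0235 m and angle between slim_barrel_b's own x axis and vertical between 1.42 and 1.72 rad))).
It fails at once if the bottle, the tip box or the jar is moved more than 15 mm (distance of any of bottle, tip_box, jar from where it was at the start of the episode above 0.015 m).
It also fails if it takes over 72 s, if anything falls off the work surface, if the arm or the gripper's body presses on something with over 40 N, if the wrist force passes 120 N, or if a joint passes its speed limit or range.

## Robot

A 6-joint arm with a two-finger parallel gripper is mounted at the origin on the work surface. World frame = base frame: x ahead of the robot, y to its left, z up, the work surface at z = 0. Lengths are in m, angles in degrees, forces in N, time in s.
With the tool pointing down it reaches from about 0.375 to 0.9 m from the base axis. Payload 3.1 kg.
Tool frame: the origin (TCP) lies at the very end of the fingers, on their centre line; the grasp point (between the pads) lies 19 mm behind it; z points along the fingers, y is the line along which they close (so a half turn about z gives the same grasp; the last joint's range is limited). The gripper opens to 87 mm and grips with 3 to 60 N. Pads are 19 mm wide; open, the fingers measure 117 mm over their backs; the gripper's body (75 mm by 190 mm) begins 51 mm behind the grasp point.
Start: joints at [64.716, 30.224, 82.088, -0, 67.689, -10.227], TCP at [0.162, 0.604, 0.223] pointing down, gripper open.
Joint ranges: [-176.69, 176.69], [-43.24, 126.21], [12.49, 139.97], [-82, 262], [0, 151.66], [-163.58, 163.58]. Speed limits (degrees/s): [159.86, 159.86, 180, 180, 180, 180].

## Interface

Orientations are given as a 3x3 rotation matrix whose columns are the frame's x, y, z axes.
In Python, from rig import bot gives the robot as it stands.
- The arm moves only by the tool move_arm, never from a script. Its argument "increments" is a list of rows, each an object with "xyz": the shift along the tool's x, y, z in mm, a list of three; "roll": the turn about the tool's z in rad; "grip": the opening in per cent of the stroke, from 0 (shut) to 100 (fully open). A call has 1 to 5 rows; each row shifts and turns the commanded pose from where the row before left it, along the tool's axes as they then stand; what a row does not reach is not made up. A row lasts 1/12 s, in which the tool goes at most 41.7 mm and 7.16 degrees, less where a joint would pass 70% of its speed; a pose out of reach is approached as far as the arm can. A call is refused whole if a number of a shift passes 41.7 or a number of a turn 0.125, either way. A call with a gripper value outside its range is refused whole. The fingers move at their own pace and stop on an object; the grip force is fixed at half the most. Time passes only in rows, so rows that do not move let the fingers close. It gives the time, the measured TCP pose, the force, the opening and the grip force at its end, in the units of the state.
- bot.read_state(): the state, without advancing time (a new reading comes with each control period).
- bot.capture(name): name is "side" or "top" or "wrist"; returns (picture, depth): 480x640x3 uint8, red, green, blue; 480x640 float32, m along the optical axis (not along the pixel's ray), 0 where there is no reading.
- bot.camera_model(name): a dict with "intrinsics" (3x3 intrinsics, pixels), "D" ([k1, k2, p1, p2, k3] as OpenCV has them; the pictures are not rectified), "rvec" (rotation vector, rad) and "tvec" (3), from world to camera coordinates, as OpenCV has them; the wrist camera has in their place "tool_from_camera" (4x4, takes a point from camera to tool coordinates, whose origin is the TCP and whose axes are the flange's). Camera axes: x right, y down, z forward; pixel columns grow to the right and rows downward; lengths in m; the calibration is good to about 2 mm. A picture is of the moment at which its call begins: read the wrist's pose just before it. camera_model takes no time and is no camera call.
- bot.hand_in(): hands the job in; it is judged then, once.
Trained networks look in the newest picture that a camera, given by its name, has taken for a name from the list of things; names that differ only in an ending like _2 or _b are one class to them, and where a whole thing is asked for, a point or a joint stands for the part that bears it (a point fixed in the world has none). Each returns a list of dicts, best first, with "conf" (0 to 1); they miss things now and then, are a little off and sometimes report something else, mostly with a low value. They report only what shows in the picture. A call takes as long as a camera call. They do not tell look-alikes from the thing itself.
- bot.spot_in(label, camera): "at" ([x, y, z] in m, in the coordinates of the camera as it stood for that picture, good to about 4 mm: the middle of the surface that is visible of it).
- bot.trace(label, camera): "mask" (480x640 bool, what is visible of it).
The state is a dict: "time_s": time; "joint_positions": joint angles; "qvel": joint speeds; "tau": joint torques, N m; "position": TCP position; "tcp_rot": TCP orientation; "force": force on the tool from outside, world axes, zero at the start; "moment": the same for the moment, N m; "opening": opening from 0.0 (shut) to 1.0 (fully open); "grasp_force": force on a finger pad.
Only numpy, scipy, OpenCV 4.12 (cv2) and the standard library are available. Lean on these libraries where they do the work, as an engineer would, in place of code of your own. Each camera call takes 0.05 s, during which the arm holds its last target. There are 200 camera calls.

## Working session

There is one attempt and no reset: what is moved stays moved. The work goes in short steps, Python scripts to look and compute and a tool call to move; the robot and the scene stay as the last step left them, time stands still between calls to the robot, and variables do not carry over. Pictures are saved under pics/ and viewed, at most 10 in all, crops included, and the job is handed in when it is done.

Besides the shell and the picture viewer there is one more tool, called as a command line: name --argument value ..., lists and objects as JSON in quotes. move_arm: Moves the arm, as the interface text tells. Its arguments: {"type":"object","properties":{"increments":{"type":"array"}},"required":["increments"]}

```bash
mkdir -p pics; ls; cat > h.py <<'E'
import numpy as np, cv2
from rig import bot
def w2c(cam):
    m=bot.camera_model(cam); K=np.array(m["intrinsics"],float); D=np.array(m["D"],float)
    if "rvec" in m:
        R=cv2.Rodrigues(np.array(m["rvec"],float))[0]; t=np.array(m["tvec"],float).ravel()
        return K,D,R.T,-R.T@t
    s=bot.read_state(); T=np.array(m["tool_from_camera"]); R=np.array(s["tcp_rot"])
    return K,D,R@T[:3,:3],R@T[:3,3]+np.array(s["position"])
def cloud(cam,depth,mask):
    K,D,R,t=w2c(cam); v,u=np.nonzero(mask&(depth>0)); z=depth[v,u]
    p=cv2.undistortPoints(np.stack([u,v],1).astype(np.float64)[:,None],K,D)[:,0]
    return (np.c_[p,np.ones(len(p))]*z[:,None])@R.T+t
def pix(cam,P):
    K,D,R,t=w2c(cam); q=(np.atleast_2d(P)-t)@R
    return cv2.projectPoints(q,np.zeros(3),np.zeros(3),K,D)[0][:,0]
def save(name,im,s=1):
    cv2.imwrite("pics/"+name,cv2.resize(im[:,:,::-1],None,fx=s,fy=s))
def grab(cam):
    for _ in range(1): return bot.capture(cam)
E
python3 - <<'E'
from h import *
print(bot.read_state())
for c in ["top","side"]:
    im,d=bot.capture(c); save(c+"0.png",im); np.savez(f"{c}0.npz",im=im,d=d)
    print(c,w2c(c)[3],(w2c(c)[2]@[0,0,1]))
    for l in ["wide_barrel","slim_barrel_a","deep_tray","shallow_tray","timer","button_top","stylus","stand","bottle","tip_box","jar"]:
        K,D,R,t=w2c(c)
        for o in bot.spot_in(l,c):
            P=R@np.array(o["at"])+t; print(l,round(o["conf"],2),P.round(3),pix(c,P)[0].round())
E
```

```text
pics
{'time_s': 0.0, 'joint_positions': array([ 6.47157977e+01,  3.02794926e+01,  8.21594383e+01, -1.55043167e-03,
        6.76883951e+01, -1.02270339e+01]), 'qvel': array([-0.12366526,  0.00165341,  0.0430334 , -0.02931584,  0.04759485,
        0.12238116]), 'tau': array([-6.64363452e-04, -4.40042996e+01, -1.76592672e+01,  6.32340624e-02,
        5.82202524e-02, -1.55832513e-04]), 'position': array([0.16201052, 0.6028498 , 0.22154905]), 'tcp_rot': array([[-9.65669606e-01,  2.59771732e-01, -9.26508639e-04],
       [ 2.59773121e-01,  9.65667564e-01, -2.02005699e-03],
       [ 3.69945637e-04, -2.19138968e-03, -9.99997530e-01]]), 'force': array([-0.30520129,  0.95300943, -0.55973289]), 'moment': array([-0.01764821, -0.02082332, -0.02736916]), 'grasp_force': 0.0, 'opening': 0.9980346113148157}
top [0.39277585 0.02298389 0.81778301] [ 0.2031434  -0.04635904 -0.97805092]
wide_barrel 0.9 [0.479 0.002 0.033] [320. 287.]
wide_barrel 0.9 [ 0.29  -0.178  0.029] [443. 374.]
wide_barrel 0.82 [0.31  0.176 0.029] [240. 405.]
slim_barrel_a 0.89 [ 0.465 -0.114  0.017] [383. 283.]
slim_barrel_a 0.71 [
[... 689 characters left out ...]
54 0.028] [195. 243.]
wide_barrel 0.83 [ 0.288 -0.19   0.03 ] [212. 370.]
wide_barrel 0.76 [ 0.467 -0.005  0.027] [288. 274.]
wide_barrel 0.36 [0.667 0.046 0.05 ] [370. 231.]
slim_barrel_a 0.91 [ 0.467 -0.123  0.015] [305. 321.]
slim_barrel_a 0.57 [0.456 0.119 0.012] [268. 244.]
deep_tray 0.56 [0.453 0.381 0.023] [244. 180.]
shallow_tray 0.66 [ 0.514 -0.337  0.01 ] [375. 416.]
timer 0.62 [ 0.64  -0.084  0.051] [384. 272.]
button_top 0.28 [ 0.766 -0.041  0.048] [430. 247.]
stylus 0.65 [0.583 0.071 0.068] [330. 225.]
stylus 0.57 [0.665 0.165 0.071] [350. 194.]
bottle 0.93 [0.72  0.227 0.083] [361. 172.]
tip_box 0.88 [ 0.725 -0.273  0.064] [478. 329.]
jar 0.62 [ 0.767 -0.04   0.047] [431. 247.]
```

View pics/top0.png

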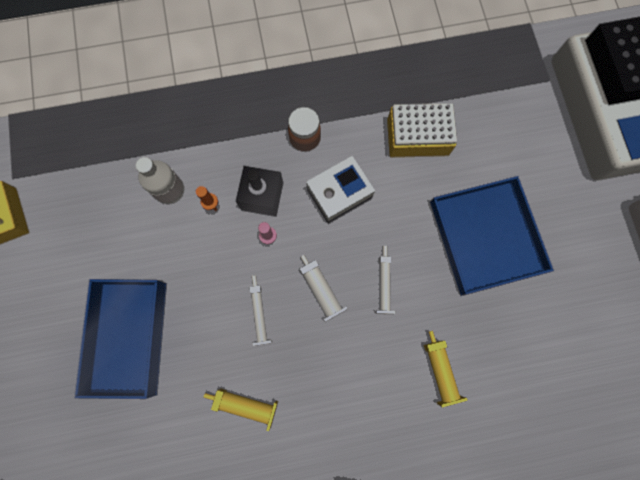

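View pics/side0.png

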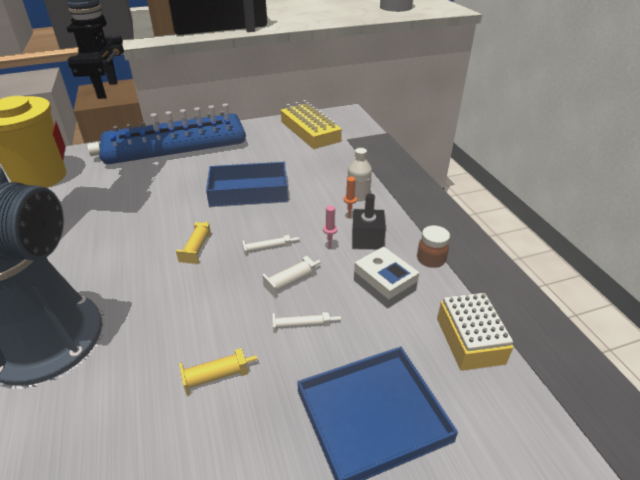

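The top view shows these candidates:
- **Wide barrel:** white at (322,290). The yellow ones at (243,408) and (445,372) are look-alikes.
- **Slim barrels:** (258,312) and (386,282).
- **Stylus:** black, in the black stand at (258,188). The orange one at (207,200) and the pink one at (267,233) are look-alikes.
- **Trays:** the deep one is at (122,338) and the shallow one at (490,236).
- **Timer:** (340,189), with its well at (329,193).

In the side view the white wide barrel is at (292,274) and the black stylus at (369,215). I choose the white wide barrel and the black stylus.

```bash
cat > m.py <<'E'
from h import *
def rect(P):
    (c,s,a)=cv2.minAreaRect(P[:,:2].astype(np.float32)); return np.round(c,4),np.round(s,4),round(a,1)
def barrels(c,lab,im,d):
    for o in bot.trace(lab,c):
        m=np.asarray(o["mask"]); P=cloud(c,d,m); 
        if len(P)<50: continue
        P=P[P[:,2]>0.004]
        mc=im[m].mean(0); k=P[:,:2].mean(0); 
        r=rect(P); u=np.linalg.svd(P[:,:2]-k,full_matrices=False)[2][0]
        s=(P[:,:2]-k)@u; 
        # tip end is narrower: compare width
        n=np.array([-u[1],u[0]]); w=(P[:,:2]-k)@n
        e=[np.ptp(w[s<np.quantile(s,.06)]),np.ptp(w[s>np.quantile(s,.94)])]
        if e[0]<e[1]: u=-u
        s=(P[:,:2]-k)@u; mid=k+u*(s.max()+s.min())/2
        print(c,lab,round(o["conf"],2),"rgb",mc.round(),"mid",mid.round(4),"len",round(np.ptp(s),3),"rect",r,"tipdir deg",round(np.degrees(np.arctan2(u[1],u[0])),1),"ztop",np.quantile(P[:,2],.95).round(4))
E
python3 - <<'E'
from m import *
for c in ["top","side"]:
    f=np.load(c+"0.npz"); im,d=f["im"],f["d"]
    bot.capture(c)
    barrels(c,"wide_barrel",im,d); barrels(c,"slim_barrel_a",im,d)
    for l,h in [("deep_tray",.05),("shallow_tray",.03),("timer",.05),("stand",.06),("stylus",.1)]:
        for o in bot.trace(l,c):
            m=np.asarray(o["mask"]); P=cloud(c,d,m)
            if len(P)<10: continue
            Q=P[abs(P[:,2]-h)<.007]
            print(c,l,round(o["conf"],2),im[m].mean(0).round(),"top",rect(Q) if len(Q)>5 else None,len(Q),"z",np.quantile(P[:,2],[.02,.5,.98]).round(3))
f=np.load("top0.npz"); im=f["im"]
a=cv2.resize(im[150:330,230:410],None,fx=3.3,fy=3.3,interpolation=cv2.INTER_CUBIC); save("crop1.png",a)
E
```

```text
top wide_barrel 0.74 rgb [151. 137.  60.] mid [ 0.3021 -0.1771] len 0.126 rect (array([ 0.3018, -0.1824]), array([0.0432, 0.1261]), 89.2) tipdir deg 2.3 ztop 0.0332
top wide_barrel 0.71 rgb [150. 136.  63.] mid [0.3099 0.1789] len 0.126 rect (array([0.3088, 0.1795]), array([0.126 , 0.0452]), 62.9) tipdir deg 63.1 ztop 0.0331
top wide_barrel 0.61 rgb [159. 159. 157.] mid [0.4837 0.0039] len 0.124 rect (array([0.4833, 0.0056]), array([0.1231, 0.0386]), 18.7) tipdir deg 17.6 ztop 0.0333
top slim_barrel_a 0.95 rgb [160. 160. 159.] mid [0.4646 0.1195] len 0.126 rect (array([0.4645, 0.1163]), array([0.0252, 0.1256]), 86.3) tipdir deg -1.7 ztop 0.0195
top slim_barrel_a 0.63 rgb [155. 155. 152.] mid [ 0.4726 -0.1177] len 0.122 rect (array([ 0.4725, -0.118 ]), array([0.0184, 0.1217]), 75.8) tipdir deg -13.3 ztop 0.0193
top deep_tray 0.7 [46. 61. 92.] top (array([0.462 , 0.3592]), array([0.1215, 0.2   ]), 77.6) 1391 z [0.001 0.005 0.05 ]
top deep_tray 0.29 [156. 156. 155.] top None 0 z [0.001 0.016 0.02 ]
top shallow_tray 0.61 [35. 58. 97.] top (array([ 0.5156, -0.3304]), array([0.1901, 0.1711
[... 1901 characters left out ...]
17]), 3.1) 1877 z [0.003 0.006 0.031]
side timer 0.75 [148. 149. 147.] top (array([ 0.6515, -0.0716]), array([0.0829, 0.1029]), 18.7) 1495 z [0.001 0.048 0.052]
side timer 0.53 [186. 183. 174.] top None 0 z [0.002 0.015 0.02 ]
side stand 0.63 [68. 66. 65.] top (array([0.6776, 0.0757]), array([0.0756, 0.0687]), 68.5) 538 z [0.    0.049 0.061]
side stylus 0.87 [145.  94.  70.] top (array([0.6672, 0.1622]), array([0.0118, 0.0196]), 81.9) 42 z [0.001 0.067 0.11 ]
side stylus 0.85 [149. 102. 113.] top (array([0.5818, 0.0696]), array([0.0101, 0.0176]), 59.0) 50 z [0.01 0.07 0.11]
side stylus 0.78 [85. 83. 82.] top (array([0.6735, 0.0729]), array([0.0114, 0.0196]), 65.0) 49 z [-0.     0.085  0.121]
```

View pics/crop1.png

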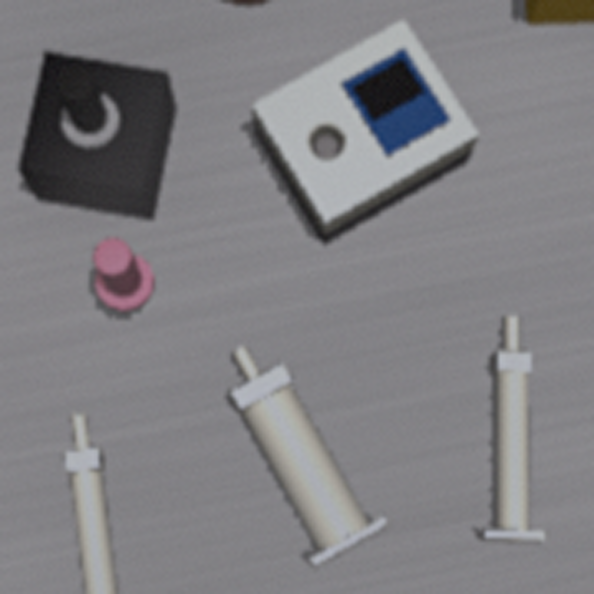

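The crop confirms the white wide barrel at (305,465), the black stylus in its stand at (85,115), the pink look-alike at (120,275) and the button well at (327,142). Next I plan the moves, with slim A (left) first.

```bash
cat > plan.py <<'E'
import sys
from h import *
def plan(x,y,z,yaw):
    s=bot.read_state(); R=np.array(s["tcp_rot"]); p=np.array(s["position"]); a=np.degrees(np.arctan2(R[1,0],R[0,0]))
    dy=(yaw-a+90)%180-90 if "full" not in sys.argv else (yaw-a+180)%360-180
    c,n=np.cos(np.radians(a+dy)),np.sin(np.radians(a+dy))
    d=np.array([x,y,z])-p
    tx=d[0]*c+d[1]*n; ty=d[0]*n-d[1]*c   # tool x, tool y (=z x x, z down)
    print("t",round(s["time_s"],2),"p",p.round(4),"yaw",round(a,1),"open",round(s["opening"],3),"gf",round(s["grasp_force"],1),"F",np.round(s["force"],1))
    print("roll rad",round(-np.radians(dy),3),"after roll shift mm",np.round([1e3*tx,1e3*ty,-1e3*d[2]],1),"rows",round(float(np.hypot(tx,ty))/.0417,1))
plan(*map(float,sys.argv[1:5]))
E
python3 plan.py 0.453 0.1165 0.15 -2.5
```

```text
t 2.0 p [0.1623 0.6035 0.2225] yaw 164.9 open 1.0 gf 0.0 F [1.1 0.9 0.2]
roll rad -0.219 after roll shift mm [-311.6 -473.9   72.5] rows 13.6
```

move_arm --increments '[{"xyz": [0,0,10],"roll": -0.11,"grip": 100},{"xyz": [0,0,10],"roll": -0.109,"grip": 100},{"xyz": [-20,-30,0],"roll": 0,"grip": 100},{"xyz": [-20,-30,0],"roll": 0,"grip": 100},{"xyz": [-20,-30,0],"roll": 0,"grip": 100}]'

```text
time_s: 2.42
position: [0.2184, 0.5101, 0.2021]
tcp_rot: [[-0.999, 0.042, -0.0], [0.042, 0.999, -0.0], [0.0, -0.0, -1.0]]
force: [0.9, 0.4, 0.4]
opening: 1.001
grasp_force: 0.0
```

move_arm --increments '[{"xyz": [-20,-30,0],"roll": 0,"grip": 100},{"xyz": [-20,-30,0],"roll": 0,"grip": 100},{"xyz": [-20,-30,0],"roll": 0,"grip": 100},{"xyz": [-20,-30,0],"roll": 0,"grip": 100},{"xyz": [-20,-30,0],"roll": 0,"grip": 100}]'

```text
time_s: 2.83
position: [0.3124, 0.3554, 0.2028]
tcp_rot: [[-0.999, 0.043, 0.001], [0.043, 0.999, 0.0], [-0.001, 0.0, -1.0]]
force: [0.6, 0.7, -0.4]
opening: 1.002
grasp_force: 0.0
```

move_arm --increments '[{"xyz": [-20,-30,0],"roll": 0,"grip": 100},{"xyz": [-20,-30,0],"roll": 0,"grip": 100},{"xyz": [-20,-30,0],"roll": 0,"grip": 100},{"xyz": [-20,-30,0],"roll": 0,"grip": 100},{"xyz": [-20,-30,0],"roll": 0,"grip": 100}]'

```text
time_s: 3.25
position: [0.4058, 0.201, 0.2029]
tcp_rot: [[-0.999, 0.044, 0.001], [0.044, 0.999, 0.0], [-0.001, 0.0, -1.0]]
force: [0.2, 0.4, 0.7]
opening: 0.996
grasp_force: 0.0
```

```bash
python3 plan.py 0.453 0.1165 0.15 -2.5
```

```text
t 3.25 p [0.4058 0.201  0.2029] yaw 177.5 open 0.996 gf 0.0 F [0.2 0.4 0.7]
roll rad -0.0 after roll shift mm [-50.8 -82.3  52.9] rows 2.3
```

move_arm --increments '[{"xyz": [-17,-27.5,0],"roll": 0,"grip": 100},{"xyz": [-17,-27.5,0],"roll": 0,"grip": 100},{"xyz": [-17,-27.5,0],"roll": 0,"grip": 100},{"xyz": [0,0,30],"roll": 0,"grip": 80},{"xyz": [0,0,38],"roll": 0,"grip": 60}]'

```text
time_s: 3.67
position: [0.4574, 0.1161, 0.1365]
tcp_rot: [[-0.999, 0.048, 0.011], [0.048, 0.999, 0.0], [-0.011, 0.001, -1.0]]
force: [-0.6, 0.3, -0.9]
opening: 0.917
grasp_force: 0.0
```

```bash
python3 plan.py 0.453 0.1165 0.005 -2.5; python3 - <<'E'
from m import *
im,d=bot.capture("wrist"); barrels("wrist","slim_barrel_a",im,d)
E
```

```text
t 3.67 p [0.4574 0.1161 0.1365] yaw 177.3 open 0.917 gf 0.0 F [-0.6  0.3 -0.9]
roll rad -0.004 after roll shift mm [  4.4   0.2 131.5] rows 0.1
wrist slim_barrel_a 0.81 rgb [154. 152. 140.] mid [0.4535 0.1206] len 0.125 rect (array([0.4535, 0.1205]), array([0.0334, 0.1249]), 87.5) tipdir deg -2.3 ztop 0.0138
wrist slim_barrel_a 0.64 rgb [170. 170. 157.] mid [ 0.4345 -0.108 ] len 0.136 rect (array([ 0.4171, -0.0623]), array([0.0899, 0.1986]), 28.9) tipdir deg -16.2 ztop 0.0135
```

```bash
python3 plan.py 0.453 0.1165 0.005 -2.5; python3 - <<'E'
from m import *
im,d=bot.capture("wrist"); barrels("wrist","slim_barrel_a",im,d)
print(bot.camera_model("wrist")["tool_from_camera"],bot.read_state()["tcp_rot"])
E
```

```text
t 3.77 p [0.4486 0.117  0.1302] yaw 177.4 open 0.839 gf 0.0 F [-0.1 -0.3 -0. ]
roll rad -0.002 after roll shift mm [ -4.4  -0.3 125.2] rows 0.1
wrist slim_barrel_a 0.94 rgb [160. 159. 146.] mid [ 0.4422 -0.1058] len 0.136 rect (array([ 0.4278, -0.0618]), array([0.0826, 0.2106]), 29.8) tipdir deg -14.1 ztop 0.023
wrist slim_barrel_a 0.74 rgb [155. 153. 141.] mid [0.4694 0.1206] len 0.125 rect (array([0.4694, 0.1204]), array([0.0337, 0.1247]), 87.5) tipdir deg -2.2 ztop 0.0235
[[-4.46973584e-04 -9.55121066e-01 -2.96215377e-01  8.13563916e-02]
 [ 9.99999884e-01 -3.74079491e-04 -3.02760549e-04 -4.72793532e-04]
 [ 1.78364881e-04 -2.96215478e-01  9.55121123e-01 -1.61868592e-01]
 [ 0.00000000e+00  0.00000000e+00  0.00000000e+00  1.00000000e+00]] [[-9.99041374e-01  4.37010676e-02 -2.55928976e-03]
 [ 4.37012925e-02  9.99044642e-01 -3.20127481e-05]
 [ 2.55544573e-03 -1.43826330e-04 -9.99996725e-01]]
```

move_arm --increments '[{"xyz": [0,2,35],"roll": 0,"grip": 60},{"xyz": [0,0,35],"roll": 0,"grip": 60},{"xyz": [0,0,30],"roll": 0,"grip": 60},{"xyz": [0,0,18],"roll": 0,"grip": 60},{"xyz": [0,0,9],"roll": 0,"grip": 60}]'

```text
time_s: 4.28
position: [0.4534, 0.1205, 0.0077]
tcp_rot: [[-0.999, 0.042, 0.002], [0.042, 0.999, 0.0], [-0.002, 0.0, -1.0]]
force: [-0.7, 0.7, 0.6]
opening: 0.6
grasp_force: 0.0
```

move_arm --increments '[{"xyz": [0,0,0],"roll": 0,"grip": 0},{"xyz": [0,0,0],"roll": 0,"grip": 0},{"xyz": [0,0,0],"roll": 0,"grip": 0},{"xyz": [0,0,0],"roll": 0,"grip": 0},{"xyz": [0,0,0],"roll": 0,"grip": 0}]'

```text
time_s: 4.7
position: [0.4534, 0.12, 0.0089]
tcp_rot: [[-0.999, 0.044, 0.003], [0.044, 0.999, 0.0], [-0.003, 0.0, -1.0]]
force: [-0.5, 0.6, -0.4]
opening: 0.308
grasp_force: 0.0
```

move_arm --increments '[{"xyz": [0,0,2],"roll": 0,"grip": 0},{"xyz": [0,0,2],"roll": 0,"grip": 0},{"xyz": [0,0,0],"roll": 0,"grip": 0},{"xyz": [0,0,0],"roll": 0,"grip": 0},{"xyz": [0,0,0],"roll": 0,"grip": 0}]'

```text
time_s: 5.12
position: [0.4531, 0.1199, 0.0056]
tcp_rot: [[-0.999, 0.044, 0.003], [0.044, 0.999, 0.0], [-0.003, 0.0, -1.0]]
force: [-2.3, 0.4, 19.5]
opening: 0.199
grasp_force: 30.0
```

```bash
python3 plan.py 0.514 -0.2905 0.15 3.2
```

```text
t 5.12 p [0.4531 0.1199 0.0056] yaw 177.5 open 0.199 gf 30.0 F [-2.3  0.4 19.5]
roll rad -0.1 after roll shift mm [ -37.9 -413.2 -144.4] rows 9.9
```

move_arm --increments '[{"xyz": [0,0,-15],"roll": 0,"grip": 0},{"xyz": [0,0,-30],"roll": 0,"grip": 0},{"xyz": [0,0,-35],"roll": -0.05,"grip": 0},{"xyz": [0,0,-35],"roll": -0.05,"grip": 0},{"xyz": [0,-20,-15],"roll": 0,"grip": 0}]'

```text
time_s: 5.53
position: [0.4548, 0.1016, 0.1371]
tcp_rot: [[-0.998, -0.061, 0.006], [-0.061, 0.998, 0.001], [-0.006, 0.0, -1.0]]
force: [1.0, -0.4, 0.2]
opening: 0.195
grasp_force: 30.0
```

move_arm --increments '[{"xyz": [-2,-33,0],"roll": 0,"grip": 0},{"xyz": [-2,-33,0],"roll": 0,"grip": 0},{"xyz": [-2,-33,0],"roll": 0,"grip": 0},{"xyz": [-2,-33,0],"roll": 0,"grip": 0},{"xyz": [-2,-33,0],"roll": 0,"grip": 0}]'

```text
time_s: 5.95
position: [0.4725, -0.0657, 0.1336]
tcp_rot: [[-0.998, -0.056, -0.0], [-0.056, 0.998, 0.0], [0.0, 0.0, -1.0]]
force: [0.5, 0.2, -0.7]
opening: 0.2
grasp_force: 30.0
```

move_arm --increments '[{"xyz": [-2,-33,0],"roll": 0,"grip": 0},{"xyz": [-2,-33,0],"roll": 0,"grip": 0},{"xyz": [-2,-33,0],"roll": 0,"grip": 0},{"xyz": [-2,-33,0],"roll": 0,"grip": 0},{"xyz": [-2,-33,0],"roll": 0,"grip": 0}]'

```text
time_s: 6.37
position: [0.4915, -0.23, 0.1333]
tcp_rot: [[-0.998, -0.056, -0.001], [-0.056, 0.998, 0.001], [0.001, 0.001, -1.0]]
force: [0.2, -0.4, -0.4]
opening: 0.197
grasp_force: 30.0
```

```bash
python3 plan.py 0.502 -0.2905 0.011 3.2
```

```text
t 6.37 p [ 0.4915 -0.23    0.1333] yaw -176.8 open 0.197 gf 30.0 F [ 0.2 -0.4 -0.4]
roll rad -0.0 after roll shift mm [ -7.1 -61.  122.3] rows 1.5
```

move_arm --increments '[{"xyz": [-3.5,-30,0],"roll": 0,"grip": 0},{"xyz": [-3.5,-30,10],"roll": 0,"grip": 0},{"xyz": [0,0,35],"roll": 0,"grip": 0},{"xyz": [0,0,35],"roll": 0,"grip": 0},{"xyz": [0,0,25],"roll": 0,"grip": 0}]'

```text
time_s: 6.78
position: [0.5012, -0.2881, 0.0262]
tcp_rot: [[-0.999, -0.054, -0.002], [-0.054, 0.999, 0.002], [0.002, 0.002, -1.0]]
force: [-0.1, -0.6, -1.5]
opening: 0.197
grasp_force: 30.0
```

move_arm --increments '[{"xyz": [0,0,10],"roll": 0,"grip": 0},{"xyz": [0,0,5],"roll": 0,"grip": 0},{"xyz": [0,0,0],"roll": 0,"grip": 0},{"xyz": [0,0,0],"roll": 0,"grip": 0},{"xyz": [0,0,0],"roll": 0,"grip": 0}]'

```text
time_s: 7.2
position: [0.5035, -0.2887, 0.0152]
tcp_rot: [[-0.998, -0.057, 0.002], [-0.057, 0.998, -0.002], [-0.002, -0.002, -1.0]]
force: [0.7, -0.3, 0.2]
opening: 0.198
grasp_force: 30.0
```

```bash
python3 plan.py 0.502 -0.2905 0.011 3.2
```

```text
t 7.2 p [ 0.5035 -0.2887  0.0152] yaw -176.8 open 0.198 gf 30.0 F [ 0.7 -0.3  0.2]
roll rad 0.001 after roll shift mm [ 1.6 -1.8  4.2] rows 0.1
```

move_arm --increments '[{"xyz": [0,0,2],"roll": 0,"grip": 0},{"xyz": [0,0,2],"roll": 0,"grip": 0},{"xyz": [0,0,0],"roll": 0,"grip": 45},{"xyz": [0,0,0],"roll": 0,"grip": 45},{"xyz": [0,0,0],"roll": 0,"grip": 45}]'

```text
time_s: 7.62
position: [0.5025, -0.288, 0.0098]
tcp_rot: [[-0.998, -0.056, 0.0], [-0.056, 0.998, -0.0], [-0.0, -0.0, -1.0]]
force: [-0.1, -0.3, -0.1]
opening: 0.346
grasp_force: 0.0
```

move_arm --increments '[{"xyz": [0,0,0],"roll": 0,"grip": 60},{"xyz": [0,0,-30],"roll": 0,"grip": 60},{"xyz": [0,0,-35],"roll": 0,"grip": 60},{"xyz": [0,0,-35],"roll": 0,"grip": 60},{"xyz": [0,0,0],"roll": 0,"grip": 60}]'

```text
time_s: 8.03
position: [0.5059, -0.2908, 0.1157]
tcp_rot: [[-0.998, -0.056, 0.009], [-0.057, 0.998, -0.008], [-0.009, -0.009, -1.0]]
force: [0.4, -0.6, 0.3]
opening: 0.589
grasp_force: 0.0
```

```bash
python3 plan.py 0.461 -0.119 0.1 -13.5; python3 - <<'E'
from m import *
im,d=bot.capture("top"); barrels("top","slim_barrel_a",im,d); im,d=bot.capture("side"); barrels("side","slim_barrel_a",im,d)
E
```

```text
t 8.03 p [ 0.5059 -0.2908  0.1157] yaw -176.8 open 0.589 gf 0.0 F [ 0.4 -0.6  0.3]
roll rad 0.292 after roll shift mm [ 83.8 156.6  15.7] rows 4.3
top slim_barrel_a 0.77 rgb [164. 161. 154.] mid [ 0.501  -0.1237] len 0.059 rect (array([ 0.5008, -0.1244]), array([0.0142, 0.0593]), 74.7) tipdir deg -19.4 ztop 0.0202
top slim_barrel_a 0.23 rgb [164. 161. 155.] mid [0.4836 0.0034] len 0.123 rect (array([4.848e-01, 1.000e-04]), array([0.1227, 0.0411]), 16.0) tipdir deg 18.6 ztop 0.0335
side slim_barrel_a 0.81 rgb [167. 162. 152.] mid [ 0.4671 -0.1226] len 0.119 rect (array([ 0.4673, -0.1225]), array([0.0322, 0.1187]), 74.8) tipdir deg -12.3 ztop 0.0198
```

move_arm --increments '[{"xyz": [0,0,0],"roll": 0.1,"grip": 60},{"xyz": [0,0,0],"roll": 0.1,"grip": 60},{"xyz": [0,0,0],"roll": 0.1,"grip": 60},{"xyz": [17,31,0],"roll": 0,"grip": 60},{"xyz": [17,31,0],"roll": 0,"grip": 60}]'

```text
time_s: 8.65
position: [0.4839, -0.22, 0.1077]
tcp_rot: [[-0.97, 0.245, -0.001], [0.245, 0.97, 0.001], [0.002, 0.001, -1.0]]
force: [0.1, 1.3, -0.0]
opening: 0.602
grasp_force: 0.0
```

move_arm --increments '[{"xyz": [17,31,0],"roll": 0,"grip": 60},{"xyz": [17,31,0],"roll": 0,"grip": 60},{"xyz": [15,30,0],"roll": 0,"grip": 60},{"xyz": [0,0,0],"roll": 0,"grip": 60},{"xyz": [0,0,0],"roll": 0,"grip": 60}]'

```text
time_s: 9.07
position: [0.4571, -0.1161, 0.1082]
tcp_rot: [[-0.971, 0.239, -0.004], [0.239, 0.971, 0.002], [0.005, 0.001, -1.0]]
force: [1.0, -0.7, -0.2]
opening: 0.598
grasp_force: 0.0
```

```bash
python3 plan.py 0.461 -0.118 0.005 -13.5; python3 - <<'E'
from m import *
im,d=bot.capture("wrist"); barrels("wrist","slim_barrel_a",im,d)
E
python3 plan.py 0.461 -0.118 0.005 -13.5
```

```text
t 9.07 p [ 0.4571 -0.1161  0.1082] yaw 166.2 open 0.598 gf 0.0 F [ 1.  -0.7 -0.2]
roll rad -0.005 after roll shift mm [ -4.2  -0.9 103.2] rows 0.1
wrist slim_barrel_a 0.94 rgb [161. 160. 147.] mid [ 0.474  -0.1229] len 0.121 rect (array([ 0.474, -0.123]), array([0.0337, 0.1212]), 77.0) tipdir deg -13.0 ztop 0.0198
wrist slim_barrel_a 0.65 rgb [149. 150. 141.] mid [ 0.4427 -0.2426] len 0.166 rect (array([ 0.4425, -0.2425]), array([0.0176, 0.1667]), 18.0) tipdir deg -73.7 ztop 0.0255
t 9.17 p [ 0.4594 -0.1189  0.1088] yaw 166.1 open 0.595 gf 0.0 F [ 0.   0.1 -0.5]
roll rad -0.008 after roll shift mm [ -1.4   1.2 103.8] rows 0.0
```

move_arm --increments '[{"xyz": [-3,-1,30],"roll": -0.01,"grip": 45},{"xyz": [0,0,30],"roll": 0,"grip": 45},{"xyz": [0,0,25],"roll": 0,"grip": 45},{"xyz": [0,0,12],"roll": 0,"grip": 45},{"xyz": [0,0,6],"roll": 0,"grip": 45}]'

```text
time_s: 9.58
position: [0.4613, -0.1213, 0.004]
tcp_rot: [[-0.972, 0.234, -0.003], [0.234, 0.972, 0.001], [0.003, 0.001, -1.0]]
force: [0.4, -0.3, -0.3]
opening: 0.458
grasp_force: 0.0
```

move_arm --increments '[{"xyz": [0,0,0],"roll": 0,"grip": 0},{"xyz": [0,0,0],"roll": 0,"grip": 0},{"xyz": [0,0,0],"roll": 0,"grip": 0},{"xyz": [0,0,0],"roll": 0,"grip": 0},{"xyz": [0,0,0],"roll": 0,"grip": 0}]'

```text
time_s: 10.0
position: [0.4624, -0.1206, 0.0075]
tcp_rot: [[-0.973, 0.232, 0.002], [0.232, 0.973, -0.001], [-0.002, -0.001, -1.0]]
force: [-0.4, -0.8, -0.2]
opening: 0.19
grasp_force: 30.0
```

move_arm --increments '[{"xyz": [0,0,0],"roll": 0,"grip": 0},{"xyz": [0,0,0],"roll": 0,"grip": 0},{"xyz": [0,0,0],"roll": 0,"grip": 0}]'

```text
time_s: 10.25
position: [0.4624, -0.1206, 0.0074]
tcp_rot: [[-0.973, 0.232, 0.002], [0.232, 0.973, -0.001], [-0.002, -0.001, -1.0]]
force: [-1.0, -0.5, 6.7]
opening: 0.195
grasp_force: 30.0
```

```bash
python3 plan.py 0.506 -0.3705 0.15 3.2
```

```text
t 10.25 p [ 0.4624 -0.1206  0.0074] yaw 166.6 open 0.195 gf 30.0 F [-1.  -0.5  6.7]
roll rad -0.289 after roll shift mm [ -29.6 -252.  -142.6] rows 6.1
```

move_arm --increments '[{"xyz": [0,0,-15],"roll": 0,"grip": 0},{"xyz": [0,0,-30],"roll": -0.072,"grip": 0},{"xyz": [0,0,-35],"roll": -0.072,"grip": 0},{"xyz": [0,0,-30],"roll": -0.072,"grip": 0},{"xyz": [0,0,-10],"roll": -0.072,"grip": 0}]'

```text
time_s: 10.67
position: [0.4634, -0.1208, 0.1302]
tcp_rot: [[-0.998, -0.058, 0.006], [-0.058, 0.998, -0.003], [-0.006, -0.003, -1.0]]
force: [0.6, -0.8, -0.5]
opening: 0.196
grasp_force: 30.0
```

move_arm --increments '[{"xyz": [-4,-32,0],"roll": 0,"grip": 0},{"xyz": [-4,-32,0],"roll": 0,"grip": 0},{"xyz": [-4,-32,0],"roll": 0,"grip": 0},{"xyz": [-4,-32,0],"roll": 0,"grip": 0},{"xyz": [-4,-32,0],"roll": 0,"grip": 0}]'

```text
time_s: 11.08
position: [0.4902, -0.2799, 0.1267]
tcp_rot: [[-0.999, -0.054, -0.0], [-0.054, 0.999, 0.0], [0.0, 0.0, -1.0]]
force: [1.1, 0.7, -1.1]
opening: 0.193
grasp_force: 30.0
```

move_arm --increments '[{"xyz": [-4,-32,0],"roll": 0,"grip": 0},{"xyz": [-3,-30,0],"roll": 0,"grip": 0},{"xyz": [-2,-30,0],"roll": 0,"grip": 0},{"xyz": [0,0,0],"roll": 0,"grip": 0},{"xyz": [0,0,0],"roll": 0,"grip": 0}]'

```text
time_s: 11.5
position: [0.504, -0.3716, 0.1261]
tcp_rot: [[-0.999, -0.052, 0.0], [-0.052, 0.999, 0.0], [-0.0, 0.0, -1.0]]
force: [-0.3, 0.6, -0.4]
opening: 0.194
grasp_force: 30.0
```

```bash
python3 plan.py 0.506 -0.3705 0.0125 3.2;python3 - <<'E'
from m import *
im,d=bot.capture("wrist"); save("w1.png",im)
E
```

```text
t 11.5 p [ 0.504  -0.3716  0.1261] yaw -177.0 open 0.194 gf 30.0 F [-0.3  0.6 -0.4]
roll rad -0.004 after roll shift mm [ -2.1   1.  113.6] rows 0.1
```

View pics/w1.png

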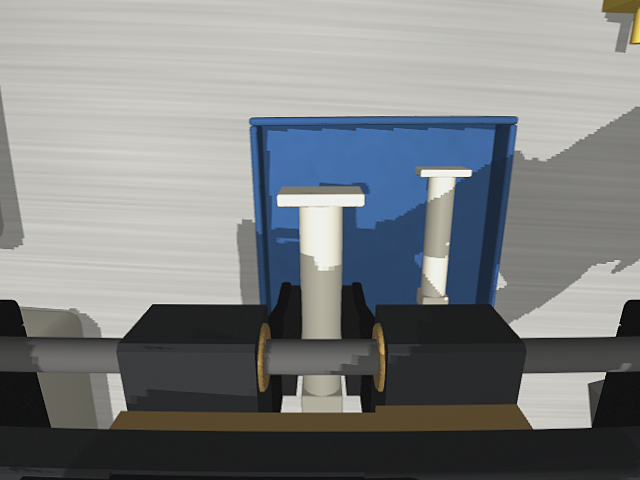

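The first slim barrel lies in the shallow tray at (437,235). The second is held level at (320,260) over the free half, so I lower it.

move_arm --increments '[{"xyz": [-1,0,30],"roll": 0,"grip": 0},{"xyz": [0,0,35],"roll": 0,"grip": 0},{"xyz": [0,0,25],"roll": 0,"grip": 0},{"xyz": [0,0,14],"roll": 0,"grip": 0},{"xyz": [0,0,7],"roll": 0,"grip": 0}]'

```text
time_s: 11.97
position: [0.5035, -0.3665, 0.0129]
tcp_rot: [[-0.998, -0.056, -0.005], [-0.056, 0.998, 0.005], [0.004, 0.005, -1.0]]
force: [-0.1, 0.3, -0.4]
opening: 0.195
grasp_force: 30.0
```

move_arm --increments '[{"xyz": [0,0,1],"roll": 0,"grip": 0},{"xyz": [0,0,1],"roll": 0,"grip": 0},{"xyz": [0,0,0],"roll": 0,"grip": 0}]'

```text
time_s: 12.22
position: [0.506, -0.3703, 0.0146]
tcp_rot: [[-0.998, -0.055, 0.001], [-0.055, 0.998, -0.001], [-0.001, -0.001, -1.0]]
force: [0.8, 0.5, 0.8]
opening: 0.198
grasp_force: 30.0
```

move_arm --increments '[{"xyz": [0,0,0],"roll": 0,"grip": 45},{"xyz": [0,0,0],"roll": 0,"grip": 45},{"xyz": [0,0,0],"roll": 0,"grip": 45},{"xyz": [0,0,0],"roll": 0,"grip": 45}]'

```text
time_s: 12.55
position: [0.5056, -0.3705, 0.0142]
tcp_rot: [[-0.999, -0.054, 0.001], [-0.054, 0.999, -0.001], [-0.001, -0.001, -1.0]]
force: [0.8, 0.6, -0.4]
opening: 0.401
grasp_force: 0.0
```

move_arm --increments '[{"xyz": [0,0,-15],"roll": 0,"grip": 45},{"xyz": [0,0,-35],"roll": 0,"grip": 100},{"xyz": [0,0,-35],"roll": 0,"grip": 100},{"xyz": [0,0,-20],"roll": 0,"grip": 100},{"xyz": [0,0,0],"roll": -0.08,"grip": 100}]'

```text
time_s: 12.97
position: [0.508, -0.3729, 0.1243]
tcp_rot: [[-0.991, -0.135, 0.008], [-0.135, 0.991, -0.008], [-0.006, -0.009, -1.0]]
force: [-0.0, 0.9, -0.4]
opening: 0.67
grasp_force: 0.0
```

```bash
python3 plan.py 0.4735 0.000 0.12 17.8
```

```text
t 12.97 p [ 0.508  -0.3729  0.1243] yaw -172.2 open 0.67 gf 0.0 F [-0.   0.9 -0.4]
roll rad -0.175 after roll shift mm [-81.2 365.6   4.3] rows 9.0
```

move_arm --increments '[{"xyz": [0,0,0],"roll": -0.088,"grip": 100},{"xyz": [0,0,0],"roll": -0.088,"grip": 100},{"xyz": [-7.4,33.2,0],"roll": 0,"grip": 100},{"xyz": [-7.4,33.2,0],"roll": 0,"grip": 100},{"xyz": [-7.4,33.2,0],"roll": 0,"grip": 100}]'

```text
time_s: 13.38
position: [0.4957, -0.268, 0.1187]
tcp_rot: [[-0.953, -0.304, 0.0], [-0.304, 0.953, -0.0], [-0.0, -0.0, -1.0]]
force: [0.7, 0.3, -0.3]
opening: 0.976
grasp_force: 0.0
```

move_arm --increments '[{"xyz": [-7.4,33.2,0],"roll": 0,"grip": 100},{"xyz": [-7.4,33.2,0],"roll": 0,"grip": 100},{"xyz": [-7.4,33.2,0],"roll": 0,"grip": 100},{"xyz": [-7.4,33.2,0],"roll": 0,"grip": 100},{"xyz": [-7.4,33.2,0],"roll": 0,"grip": 100}]'

```text
time_s: 13.8
position: [0.4803, -0.0978, 0.1189]
tcp_rot: [[-0.952, -0.305, 0.001], [-0.305, 0.952, -0.0], [-0.001, -0.0, -1.0]]
force: [0.6, -0.2, -0.1]
opening: 0.999
grasp_force: 0.0
```

move_arm --increments '[{"xyz": [-7.4,33.2,0],"roll": 0,"grip": 100},{"xyz": [-7.4,33.2,0],"roll": 0,"grip": 100},{"xyz": [-7.4,33.2,0],"roll": 0,"grip": 100},{"xyz": [0,0,0],"roll": 0,"grip": 100},{"xyz": [0,0,0],"roll": 0,"grip": 100}]'

```text
time_s: 14.22
position: [0.471, 0.004, 0.1189]
tcp_rot: [[-0.951, -0.309, 0.0], [-0.309, 0.951, -0.0], [-0.0, -0.0, -1.0]]
force: [1.0, -1.0, 0.4]
opening: 1.003
grasp_force: 0.0
```

```bash
python3 - <<'E'
from m import *
im,d=bot.capture("wrist"); barrels("wrist","wide_barrel",im,d)
im,d=bot.capture("side"); barrels("side","slim_barrel_a",im,d)
im,d=bot.capture("top"); barrels("top","slim_barrel_a",im,d)
E
python3 plan.py 0.4735 0.000 0.008 17.8
```

```text
wrist wide_barrel 0.83 rgb [154. 153. 140.] mid [4.874e-01 3.000e-04] len 0.126 rect (array([4.875e-01, 1.000e-04]), array([0.1259, 0.045 ]), 17.7) tipdir deg 17.8 ztop 0.0332
wrist wide_barrel 0.71 rgb [137. 119.  51.] mid [0.3083 0.1444] len 0.072 rect (array([0.3096, 0.1386]), array([0.0738, 0.0341]), 40.0) tipdir deg 53.9 ztop 0.0325
side slim_barrel_a 0.97 rgb [211. 209. 202.] mid [ 0.5124 -0.3721] len 0.126 rect (array([ 0.5125, -0.3732]), array([0.1257, 0.0307]), 1.9) tipdir deg 3.9 ztop 0.0252
side slim_barrel_a 0.75 rgb [200. 199. 194.] mid [ 0.5127 -0.2899] len 0.126 rect (array([ 0.5116, -0.2844]), array([0.1263, 0.0334]), 7.6) tipdir deg 4.3 ztop 0.0249
top slim_barrel_a 0.62 rgb [182. 183. 180.] mid [ 0.5152 -0.3666] len 0.126 rect (array([ 0.5153, -0.3681]), array([0.1257, 0.0347]), 3.5) tipdir deg 3.0 ztop 0.0243
top slim_barrel_a 0.61 rgb [181. 182. 181.] mid [ 0.5136 -0.2851] len 0.125 rect (array([ 0.5133, -0.2893]), array([0.0306, 0.1253]), 89.6) tipdir deg 2.5 ztop 0.0245
t 14.52 p [0.4718 0.0011 0.1186] yaw -162.4 open 1.001 gf 0.0 F [-0.2  0.7 -1.2]
roll rad -0.003 after roll shift mm [ -1.2  -1.6 110.6] rows 0.0
```

move_arm --increments '[{"xyz": [-2,-3,30],"roll": 0,"grip": 80},{"xyz": [0,0,35],"roll": 0,"grip": 80},{"xyz": [0,0,25],"roll": 0,"grip": 80},{"xyz": [0,0,14],"roll": 0,"grip": 70},{"xyz": [0,0,6],"roll": 0,"grip": 60}]'

```text
time_s: 14.93
position: [0.4732, -0.0006, 0.0064]
tcp_rot: [[-0.953, -0.303, -0.004], [-0.303, 0.953, 0.001], [0.003, 0.002, -1.0]]
force: [0.5, 0.8, 0.6]
opening: 0.728
grasp_force: 0.0
```

move_arm --increments '[{"xyz": [0,0,0],"roll": 0,"grip": 0},{"xyz": [0,0,0],"roll": 0,"grip": 0},{"xyz": [0,0,0],"roll": 0,"grip": 0},{"xyz": [0,0,0],"roll": 0,"grip": 0},{"xyz": [0,0,0],"roll": 0,"grip": 0}]'

```text
time_s: 15.35
position: [0.4749, -0.0, 0.0096]
tcp_rot: [[-0.952, -0.305, 0.002], [-0.305, 0.952, -0.001], [-0.002, -0.001, -1.0]]
force: [-0.0, 0.5, 2.8]
opening: 0.359
grasp_force: 30.1
```

move_arm --increments '[{"xyz": [0,0,0],"roll": 0,"grip": 0},{"xyz": [0,0,0],"roll": 0,"grip": 0},{"xyz": [0,0,0],"roll": 0,"grip": 0}]'

```text
time_s: 15.6
position: [0.4749, 0.0, 0.0095]
tcp_rot: [[-0.952, -0.305, 0.002], [-0.305, 0.952, -0.001], [-0.002, -0.001, -1.0]]
force: [-0.7, -0.6, 6.4]
opening: 0.358
grasp_force: 30.0
```

```bash
python3 plan.py 0.451 0.361 0.14 -12.5
```

```text
t 15.6 p [0.4749 0.     0.0095] yaw -162.2 open 0.358 gf 30.0 F [-0.7 -0.6  6.4]
roll rad 0.529 after roll shift mm [ 101.5  347.3 -130.5] rows 8.7
```

move_arm --increments '[{"xyz": [0,0,-15],"roll": 0,"grip": 0},{"xyz": [0,0,-30],"roll": 0.106,"grip": 0},{"xyz": [0,0,-35],"roll": 0.106,"grip": 0},{"xyz": [0,0,-35],"roll": 0.106,"grip": 0},{"xyz": [0,0,-15],"roll": 0.106,"grip": 0}]'

```text
time_s: 16.02
position: [0.4758, 0.0, 0.1423]
tcp_rot: [[-0.993, 0.118, 0.006], [0.118, 0.993, -0.001], [-0.006, -0.001, -1.0]]
force: [1.1, 0.1, -1.2]
opening: 0.359
grasp_force: 30.0
```

move_arm --increments '[{"xyz": [0,0,0],"roll": 0.105,"grip": 0},{"xyz": [9.2,31.6,0],"roll": 0,"grip": 0},{"xyz": [9.2,31.6,0],"roll": 0,"grip": 0},{"xyz": [9.2,31.6,0],"roll": 0,"grip": 0},{"xyz": [9.2,31.6,0],"roll": 0,"grip": 0}]'

```text
time_s: 16.43
position: [0.4652, 0.1327, 0.1388]
tcp_rot: [[-0.976, 0.218, 0.0], [0.218, 0.976, 0.0], [-0.0, 0.0, -1.0]]
force: [0.5, -0.5, -0.3]
opening: 0.355
grasp_force: 30.0
```

move_arm --increments '[{"xyz": [9.2,31.6,0],"roll": 0,"grip": 0},{"xyz": [9.2,31.6,0],"roll": 0,"grip": 0},{"xyz": [9.2,31.6,0],"roll": 0,"grip": 0},{"xyz": [9.2,31.6,0],"roll": 0,"grip": 0},{"xyz": [9.2,31.6,0],"roll": 0,"grip": 0}]'

```text
time_s: 16.85
position: [0.4542, 0.2974, 0.1387]
tcp_rot: [[-0.976, 0.217, -0.0], [0.217, 0.976, -0.0], [0.0, -0.0, -1.0]]
force: [0.7, -0.5, -1.0]
opening: 0.357
grasp_force: 30.0
```

move_arm --increments '[{"xyz": [9.2,31.6,0],"roll": 0,"grip": 0},{"xyz": [9.2,31.6,0],"roll": 0,"grip": 0},{"xyz": [0,0,0],"roll": 0,"grip": 0},{"xyz": [0,0,0],"roll": 0,"grip": 0}]'

```text
time_s: 17.18
position: [0.45, 0.3629, 0.1384]
tcp_rot: [[-0.977, 0.213, 0.0], [0.213, 0.977, -0.0], [-0.0, -0.0, -1.0]]
force: [0.4, -0.2, -0.6]
opening: 0.362
grasp_force: 30.0
```

```bash
python3 plan.py 0.451 0.361 0.0150 -12.5;python3 - <<'E'
from m import *
im,d=bot.capture("wrist"); save("w2.png",im)
E
```

```text
t 17.18 p [0.45   0.3629 0.1384] yaw 167.7 open 0.362 gf 30.0 F [ 0.4 -0.2 -0.6]
roll rad 0.003 after roll shift mm [ -1.4  -1.6 123.4] rows 0.1
```

View pics/w2.png

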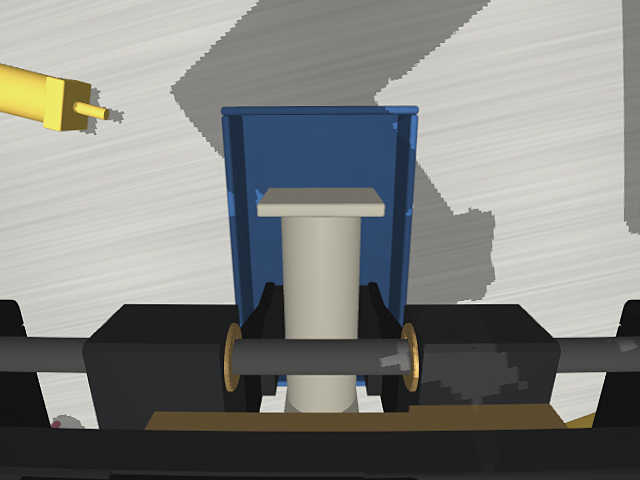

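The wide barrel, flange at (320,200), is held level and centred over the deep tray, whose rim spans about 225–415. I lower it and release.

move_arm --increments '[{"xyz": [0,-1,30],"roll": 0,"grip": 0},{"xyz": [0,0,35],"roll": 0,"grip": 0},{"xyz": [0,0,30],"roll": 0,"grip": 0},{"xyz": [0,0,16],"roll": 0,"grip": 0},{"xyz": [0,0,8],"roll": 0,"grip": 0}]'

```text
time_s: 17.65
position: [0.4489, 0.3577, 0.017]
tcp_rot: [[-0.976, 0.219, -0.005], [0.219, 0.976, -0.003], [0.005, -0.004, -1.0]]
force: [-0.1, 0.7, -0.5]
opening: 0.358
grasp_force: 30.0
```

move_arm --increments '[{"xyz": [0,0,2],"roll": 0,"grip": 0},{"xyz": [0,0,1],"roll": 0,"grip": 0},{"xyz": [0,0,0],"roll": 0,"grip": 0}]'

```text
time_s: 17.9
position: [0.4516, 0.3603, 0.0175]
tcp_rot: [[-0.976, 0.218, 0.002], [0.218, 0.976, 0.001], [-0.001, 0.001, -1.0]]
force: [0.3, -0.3, -0.7]
opening: 0.356
grasp_force: 30.0
```

move_arm --increments '[{"xyz": [0,0,0],"roll": 0,"grip": 60},{"xyz": [0,0,0],"roll": 0,"grip": 60},{"xyz": [0,0,0],"roll": 0,"grip": 60},{"xyz": [0,0,0],"roll": 0,"grip": 60}]'

```text
time_s: 18.23
position: [0.451, 0.3608, 0.0173]
tcp_rot: [[-0.976, 0.217, 0.001], [0.217, 0.976, 0.001], [-0.001, 0.001, -1.0]]
force: [-0.0, -0.4, -0.1]
opening: 0.559
grasp_force: 0.0
```

move_arm --increments '[{"xyz": [0,0,-15],"roll": 0,"grip": 60},{"xyz": [0,0,-35],"roll": 0,"grip": 60},{"xyz": [0,0,-35],"roll": 0,"grip": 60},{"xyz": [0,0,-40],"roll": 0,"grip": 60},{"xyz": [0,0,-40],"roll": 0,"grip": 60}]'

```text
time_s: 18.65
position: [0.4499, 0.3602, 0.1831]
tcp_rot: [[-0.976, 0.217, -0.001], [0.217, 0.976, -0.001], [0.001, -0.001, -1.0]]
force: [0.5, 0.5, 0.1]
opening: 0.594
grasp_force: 0.0
```

```bash
python3 plan.py 0.677 0.0765 0.19 167.5; python3 - <<'E'
from m import *
for c in ["side","top","wrist"]:
    im,d=bot.capture(c); barrels(c,"wide_barrel",im,d)
E
```

```text
t 18.65 p [0.4499 0.3602 0.1831] yaw 167.5 open 0.594 gf 0.0 F [0.5 0.5 0.1]
roll rad -0.0 after roll shift mm [-283.1 -227.9   -6.9] rows 8.7
side wide_barrel 0.83 rgb [176. 155.  80.] mid [0.3054 0.1664] len 0.111 rect (array([0.3007, 0.1695]), array([0.1086, 0.0449]), 64.5) tipdir deg 59.9 ztop 0.0333
side wide_barrel 0.75 rgb [196. 177.  92.] mid [ 0.2991 -0.187 ] len 0.124 rect (array([ 0.2985, -0.1793]), array([0.1237, 0.044 ]), 6.7) tipdir deg 4.0 ztop 0.034
side wide_barrel 0.55 rgb [139. 137. 132.] mid [0.4567 0.352 ] len 0.13 rect (array([0.4583, 0.3592]), array([0.115 , 0.1289]), 79.8) tipdir deg -10.8 ztop 0.0383
top wide_barrel 0.88 rgb [152. 138.  60.] mid [ 0.3023 -0.1772] len 0.125 rect (array([ 0.3025, -0.1808]), array([0.1252, 0.046 ]), 1.7) tipdir deg 3.0 ztop 0.0333
top wide_barrel 0.71 rgb [96. 94. 93.] mid [0.4611 0.3535] len 0.126 rect (array([0.4619, 0.3613]), array([0.0466, 0.1264]), 81.6) tipdir deg -11.0 ztop 0.0381
top wide_barrel 0.64 rgb [157. 141.  62.] mid [0.3093 0.1777] len 0.123 rect (array([0.3095, 0.1777]), array([0.1233, 0.0419]), 63.1) tipdir deg 63.4 ztop 0.0331
wrist wide_barrel 0.86 rgb [158. 155. 142.] mid [0.4604 0.3559] len 0.126 rect (array([0.4607, 0.3567]), array([0.0438, 0.1256]), 77.7) tipdir deg -12.7 ztop 0.0355
wrist wide_barrel 0.62 rgb [202. 185.  83.] mid [0.3087 0.1856] len 0.112 rect (array([0.3101, 0.1851]), array([0.1112, 0.0337]), 63.5) tipdir deg 62.0 ztop 0.0316
```

move_arm --increments '[{"xyz": [-25,-20,0],"roll": 0,"grip": 60},{"xyz": [-25,-20,0],"roll": 0,"grip": 60},{"xyz": [-25,-20,0],"roll": 0,"grip": 60},{"xyz": [-25,-20,0],"roll": 0,"grip": 60},{"xyz": [-25,-20,0],"roll": 0,"grip": 60}]'

```text
time_s: 19.37
position: [0.5502, 0.2343, 0.1791]
tcp_rot: [[-0.976, 0.217, -0.005], [0.217, 0.976, -0.001], [0.004, -0.002, -1.0]]
force: [0.9, 0.8, -0.0]
opening: 0.595
grasp_force: 0.0
```

move_arm --increments '[{"xyz": [-25,-20,0],"roll": 0,"grip": 60},{"xyz": [-25,-20,0],"roll": 0,"grip": 60},{"xyz": [-25,-20,0],"roll": 0,"grip": 60},{"xyz": [-25,-20,0],"roll": 0,"grip": 60},{"xyz": [-25,-20,0],"roll": 0,"grip": 60}]'

```text
time_s: 19.78
position: [0.6506, 0.1096, 0.1787]
tcp_rot: [[-0.976, 0.217, -0.005], [0.217, 0.976, 0.0], [0.005, -0.001, -1.0]]
force: [-0.5, 0.1, -0.5]
opening: 0.598
grasp_force: 0.0
```

move_arm --increments '[{"xyz": [-33,-28,0],"roll": 0,"grip": 60},{"xyz": [0,0,0],"roll": 0,"grip": 60},{"xyz": [0,0,0],"roll": 0,"grip": 60},{"xyz": [0,0,0],"roll": 0,"grip": 60},{"xyz": [0,0,0],"roll": 0,"grip": 60}]'

```text
time_s: 20.2
position: [0.6747, 0.0789, 0.1799]
tcp_rot: [[-0.976, 0.216, -0.004], [0.216, 0.976, 0.001], [0.004, -0.0, -1.0]]
force: [-0.4, 0.4, 0.1]
opening: 0.598
grasp_force: 0.0
```

```bash
python3 plan.py 0.677 0.0765 0.076 167.5; python3 - <<'E'
from m import *
s=bot.read_state()
im,d=bot.capture("wrist"); save("w3.png",im)
for l,h in [("stylus",.118),("stand",.06),("timer",.05)]:
    for o in bot.trace(l,"wrist"):
        m=np.asarray(o["mask"]); P=cloud("wrist",d,m); Q=P[abs(P[:,2]-h)<.006]
        if len(Q)>5: print(l,round(o["conf"],2),im[m].mean(0).round(),rect(Q),len(Q),Q[:,:2].mean(0).round(4))
E
```

```text
t 20.2 p [0.6747 0.0789 0.1799] yaw 167.5 open 0.598 gf 0.0 F [-0.4  0.4  0.1]
roll rad 0.0 after roll shift mm [ -2.8  -1.8 103.9] rows 0.1
stylus 0.89 [58. 57. 56.] (array([0.6781, 0.0782]), array([0.0198, 0.0185]), 60.4) 880 [0.6771 0.0783]
stylus 0.81 [207. 145. 163.] (array([0.5884, 0.0764]), array([0.0111, 0.0131]), 75.5) 12 [0.5906 0.0762]
stylus 0.61 [165.  98.  53.] (array([0.6721, 0.1694]), array([0.0161, 0.01  ]), 24.1) 18 [0.6742 0.17  ]
stand 0.6 [35. 34. 34.] (array([0.6806, 0.0764]), array([0.0702, 0.0699]), 68.5) 6459 [0.6762 0.0773]
timer 0.78 [163. 169. 170.] (array([ 0.6556, -0.0716]), array([0.08  , 0.1019]), 19.8) 12214 [ 0.6533 -0.0694]
```

View pics/w3.png

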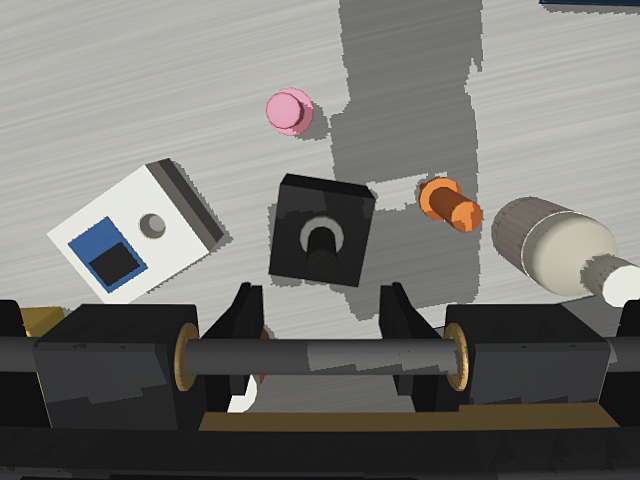

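The black stylus, grip at (321,245), is centred in its stand between the fingers. The pink one at (289,110), the orange one at (450,203) and the bottle at (565,245) are all clear. The well shows at (153,226).

move_arm --increments '[{"xyz": [-3,0,25],"roll": 0,"grip": 60},{"xyz": [0,0,35],"roll": 0,"grip": 60},{"xyz": [0,0,25],"roll": 0,"grip": 60},{"xyz": [0,0,12],"roll": 0,"grip": 60},{"xyz": [0,0,6],"roll": 0,"grip": 60}]'

```text
time_s: 20.82
position: [0.6776, 0.0778, 0.0763]
tcp_rot: [[-0.976, 0.216, -0.004], [0.216, 0.976, 0.0], [0.004, -0.001, -1.0]]
force: [0.4, -0.1, -0.0]
opening: 0.603
grasp_force: 0.0
```

move_arm --increments '[{"xyz": [0,0,0],"roll": 0,"grip": 60},{"xyz": [0,0,0],"roll": 0,"grip": 0},{"xyz": [0,0,0],"roll": 0,"grip": 0},{"xyz": [0,0,0],"roll": 0,"grip": 0},{"xyz": [0,0,0],"roll": 0,"grip": 0}]'

```text
time_s: 21.23
position: [0.6803, 0.0771, 0.0801]
tcp_rot: [[-0.976, 0.217, 0.003], [0.217, 0.976, -0.0], [-0.003, 0.0, -1.0]]
force: [0.0, 0.2, 0.3]
opening: 0.382
grasp_force: 0.0
```

move_arm --increments '[{"xyz": [0,0,0],"roll": 0,"grip": 0},{"xyz": [0,0,0],"roll": 0,"grip": 0},{"xyz": [0,0,0],"roll": 0,"grip": 0},{"xyz": [0,0,0],"roll": 0,"grip": 0}]'

```text
time_s: 21.57
position: [0.6797, 0.0771, 0.0792]
tcp_rot: [[-0.976, 0.217, 0.001], [0.217, 0.976, -0.0], [-0.001, 0.0, -1.0]]
force: [-0.3, 0.3, 3.1]
opening: 0.222
grasp_force: 30.0
```

```bash
python3 plan.py 0.6775 0.078 0.15 167.5
```

```text
t 21.57 p [0.6797 0.0771 0.0792] yaw 167.5 open 0.222 gf 30.0 F [-0.3  0.3  3.1]
roll rad -0.001 after roll shift mm [  2.3   0.4 -70.8] rows 0.1
```

move_arm --increments '[{"xyz": [0,0,-10],"roll": 0,"grip": 0},{"xyz": [0,0,-20],"roll": 0,"grip": 0},{"xyz": [0,0,-25],"roll": 0,"grip": 0},{"xyz": [0,0,-20],"roll": 0,"grip": 0},{"xyz": [0,0,-10],"roll": 0,"grip": 0}]'

```text
time_s: 21.98
position: [0.6809, 0.0771, 0.1669]
tcp_rot: [[-0.976, 0.217, 0.005], [0.217, 0.976, -0.0], [-0.005, 0.001, -1.0]]
force: [0.0, 0.2, -0.0]
opening: 0.219
grasp_force: 30.0
```

move_arm --increments '[{"xyz": [0,0,0],"roll": 0,"grip": 0},{"xyz": [0,0,0],"roll": 0,"grip": 0},{"xyz": [0,0,0],"roll": 0,"grip": 0}]'

```text
time_s: 22.23
position: [0.6782, 0.0771, 0.1621]
tcp_rot: [[-0.976, 0.217, -0.003], [0.217, 0.976, 0.0], [0.003, -0.001, -1.0]]
force: [-0.2, 0.2, -2.0]
opening: 0.222
grasp_force: 30.0
```

```bash
python3 plan.py 0.645 -0.0474 0.164 167.5; python3 - <<'E'
from m import *
im,d=bot.capture("side"); s=bot.read_state(); p=np.array(s["position"])
u=pix("side",[p,p-[0,0,.0692],[.6785,.077,.06]]).round(1); print(u)
x,y=u[1].astype(int); a=im[max(0,y-70):y+50,x-80:x+80]; save("c2.png",cv2.resize(a,None,fx=4,fy=4,interpolation=cv2.INTER_CUBIC)); print(x-80,y-70)
for o in bot.trace("stylus","side"):
    m=np.asarray(o["mask"]); P=cloud("side",d,m); v,uu=np.nonzero(m)
    lo=v>=v.max()-1
    print(round(o["conf"],2),im[m].mean(0).round(),"lowest px",uu[lo].mean(),v.max(),"z",P[:,2].min().round(3),"P low",P[P[:,2]<P[:,2].min()+.02].mean(0).round(4))
E
```

```text
t 22.23 p [0.6782 0.0771 0.1621] yaw 167.5 open 0.222 gf 30.0 F [-0.2  0.2 -2. ]
roll rad -0.001 after roll shift mm [   5.4 -128.8   -1.9] rows 3.1
[[372.8 178.5]
 [370.5 206. ]
 [369.7 218.1]]
290 136
0.9 [149. 102. 113.] lowest px 330.0 248 z -0.003 P low [0.6009 0.1039 0.0033]
0.75 [147.  94.  69.] lowest px 349.0 217 z -0.002 P low [0.6772 0.1895 0.0057]
0.54 [96. 94. 93.] lowest px 369.2 206 z -0.002 P low [0.743  0.228  0.0061]
```

View pics/c2.png

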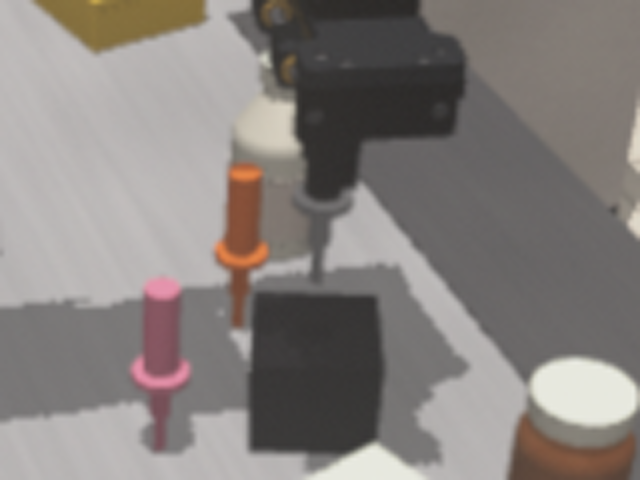

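The crop shows the black stylus held upright, with its tip at full-frame pixel (369,206), just above the stand. That matches the predicted (370.5,206). I move it over the well.

move_arm --increments '[{"xyz": [1,-26,0],"roll": 0,"grip": 0},{"xyz": [1,-26,0],"roll": 0,"grip": 0},{"xyz": [1,-26,0],"roll": 0,"grip": 0},{"xyz": [1,-26,0],"roll": 0,"grip": 0},{"xyz": [1,-25,0],"roll": 0,"grip": 0}]'

```text
time_s: 22.75
position: [0.6453, -0.0487, 0.1621]
tcp_rot: [[-0.976, 0.217, -0.003], [0.217, 0.976, 0.001], [0.003, -0.0, -1.0]]
force: [1.2, 0.1, -0.1]
opening: 0.219
grasp_force: 30.0
```

move_arm --increments '[{"xyz": [0,0,15],"roll": 0,"grip": 0},{"xyz": [0,0,12],"roll": 0,"grip": 0},{"xyz": [0,0,5],"roll": 0,"grip": 0},{"xyz": [0,0,0],"roll": 0,"grip": 0},{"xyz": [0,0,0],"roll": 0,"grip": 0}]'

```text
time_s: 23.17
position: [0.6461, -0.0467, 0.1305]
tcp_rot: [[-0.976, 0.216, -0.002], [0.216, 0.976, 0.001], [0.002, 0.0, -1.0]]
force: [-0.4, -0.8, -0.3]
opening: 0.221
grasp_force: 30.0
```

```bash
python3 plan.py 0.646 -0.0475 0.105 167.5; python3 - <<'E'
from m import *
im,d=bot.capture("side"); s=bot.read_state(); p=np.array(s["position"])
u=pix("side",[p-[0,0,.0692],[.646,-.0475,.05]]).round(1); print(u)
x,y=u[1].astype(int); a=im[y-55:y+35,x-60:x+60]; save("c3.png",cv2.resize(a,None,fx=6,fy=6,interpolation=cv2.INTER_CUBIC)); print(x-60,y-55)
E
python3 plan.py 0.646 -0.0475 0.105 167.5
```

```text
t 23.17 p [ 0.6461 -0.0467  0.1305] yaw 167.5 open 0.221 gf 30.0 F [-0.4 -0.8 -0.3]
roll rad 0.001 after roll shift mm [-0.1 -0.8 25.5] rows 0.0
[[379.6 255.4]
 [379.  260.2]]
319 205
t 23.22 p [ 0.6466 -0.0468  0.1312] yaw 167.5 open 0.221 gf 30.0 F [ 0.4  0.1 -1.1]
roll rad 0.001 after roll shift mm [ 0.5 -0.8 26.2] rows 0.0
```

View pics/c3.png

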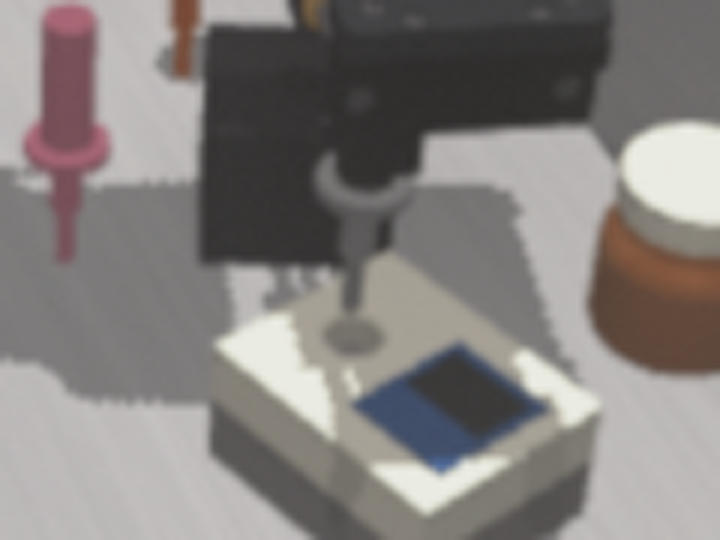

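The tip at (351,312) is directly above the well at (354,337) in the crop, so it is aligned. All three barrels are in, so I press.

move_arm --increments '[{"xyz": [0,0,8],"roll": 0,"grip": 0},{"xyz": [0,0,8],"roll": 0,"grip": 0},{"xyz": [0,0,5],"roll": 0,"grip": 0},{"xyz": [0,0,3],"roll": 0,"grip": 0},{"xyz": [0,0,2],"roll": 0,"grip": 0}]'

```text
time_s: 23.63
position: [0.6463, -0.0474, 0.1052]
tcp_rot: [[-0.976, 0.217, -0.001], [0.217, 0.976, 0.001], [0.001, 0.0, -1.0]]
force: [-1.0, 0.4, 3.3]
opening: 0.225
grasp_force: 30.0
```

move_arm --increments '[{"xyz": [0,0,1],"roll": 0,"grip": 0},{"xyz": [0,0,0],"roll": 0,"grip": 0},{"xyz": [0,0,0],"roll": 0,"grip": 0},{"xyz": [0,0,0],"roll": 0,"grip": 0}]'

```text
time_s: 23.97
position: [0.6463, -0.0475, 0.1049]
tcp_rot: [[-0.976, 0.217, -0.0], [0.217, 0.976, 0.0], [0.0, 0.0, -1.0]]
force: [-1.7, 1.2, 3.2]
opening: 0.223
grasp_force: 30.0
```

move_arm --increments '[{"xyz": [0,0,1],"roll": 0,"grip": 0},{"xyz": [0,0,1],"roll": 0,"grip": 0},{"xyz": [0,0,0],"roll": 0,"grip": 0},{"xyz": [0,0,0],"roll": 0,"grip": 0}]'

```text
time_s: 24.3
position: [0.6466, -0.0476, 0.1039]
tcp_rot: [[-0.976, 0.217, 0.001], [0.217, 0.976, 0.0], [-0.001, 0.0, -1.0]]
force: [-0.9, 1.0, 7.9]
opening: 0.221
grasp_force: 30.0
```

move_arm --increments '[{"xyz": [0,0,1],"roll": 0,"grip": 0},{"xyz": [0,0,0],"roll": 0,"grip": 0},{"xyz": [0,0,0],"roll": 0,"grip": 0},{"xyz": [0,0,0],"roll": 0,"grip": 0}]'

```text
time_s: 24.63
position: [0.647, -0.0476, 0.1038]
tcp_rot: [[-0.976, 0.217, 0.002], [0.217, 0.976, -0.0], [-0.002, 0.0, -1.0]]
force: [-2.6, 2.1, 12.0]
opening: 0.22
grasp_force: 30.0
```

The TCP stalled at z = 0.1038 m with 12 N, so the button is bottomed. I lift and return to the stand.

move_arm --increments '[{"xyz": [0,0,-5],"roll": 0,"grip": 0},{"xyz": [0,0,-12],"roll": 0,"grip": 0},{"xyz": [0,0,-20],"roll": 0,"grip": 0},{"xyz": [0,0,-20],"roll": 0,"grip": 0},{"xyz": [0,0,-8],"roll": 0,"grip": 0}]'

```text
time_s: 25.05
position: [0.6484, -0.0486, 0.1695]
tcp_rot: [[-0.976, 0.217, 0.005], [0.217, 0.976, -0.002], [-0.006, -0.001, -1.0]]
force: [0.4, -0.2, -0.5]
opening: 0.221
grasp_force: 30.0
```

move_arm --increments '[{"xyz": [-1,26,0],"roll": 0,"grip": 0},{"xyz": [-1,26,0],"roll": 0,"grip": 0},{"xyz": [-1,26,0],"roll": 0,"grip": 0},{"xyz": [-1,26,0],"roll": 0,"grip": 0},{"xyz": [-1,25,0],"roll": 0,"grip": 0}]'

```text
time_s: 25.47
position: [0.6796, 0.0779, 0.1662]
tcp_rot: [[-0.976, 0.217, 0.0], [0.217, 0.976, -0.001], [-0.0, -0.001, -1.0]]
force: [-0.2, -0.2, 0.2]
opening: 0.22
grasp_force: 30.0
```

move_arm --increments '[{"xyz": [0,0,0],"roll": 0,"grip": 0},{"xyz": [0,0,0],"roll": 0,"grip": 0},{"xyz": [0,0,0],"roll": 0,"grip": 0},{"xyz": [0,0,0],"roll": 0,"grip": 0}]'

```text
time_s: 25.8
position: [0.6791, 0.0758, 0.1662]
tcp_rot: [[-0.976, 0.218, -0.001], [0.218, 0.976, -0.001], [0.001, -0.001, -1.0]]
force: [0.4, 0.5, -1.0]
opening: 0.222
grasp_force: 30.0
```

```bash
python3 plan.py 0.6797 0.0771 0.0792 167.5; python3 - <<'E'
from m import *
im,d=bot.capture("side"); s=bot.read_state(); p=np.array(s["position"])
print(pix("side",[p-[0,0,.0692]]).round(1))
for o in bot.trace("stylus","side"):
    m=np.asarray(o["mask"]); v,uu=np.nonzero(m); lo=v>=v.max()-1
    print(round(o["conf"],2),im[m].mean(0).round(),"lowest px",uu[lo].mean(),v.max())
E
python3 plan.py 0.6797 0.0771 0.0792 167.5
```

```text
t 25.8 p [0.6791 0.0758 0.1662] yaw 167.4 open 0.222 gf 30.0 F [ 0.4  0.5 -1. ]
roll rad -0.002 after roll shift mm [-0.4  1.4 87. ] rows 0.0
[[371.4 204.5]]
0.73 [103. 101. 101.] lowest px 370.2 204
0.71 [150. 100. 112.] lowest px 330.0 247
0.6 [147.  97.  73.] lowest px 349.0 216
t 25.9 p [0.6792 0.0757 0.1664] yaw 167.4 open 0.222 gf 30.0 F [ 0.5 -0.8 -0.5]
roll rad -0.002 after roll shift mm [-0.2  1.4 87.2] rows 0.0
```

move_arm --increments '[{"xyz": [0,1.4,10],"roll": 0,"grip": 0},{"xyz": [0,0,15],"roll": 0,"grip": 0},{"xyz": [0,0,15],"roll": 0,"grip": 0},{"xyz": [0,0,10],"roll": 0,"grip": 0},{"xyz": [0,0,10],"roll": 0,"grip": 0}]'

```text
time_s: 26.32
position: [0.6791, 0.078, 0.1051]
tcp_rot: [[-0.976, 0.218, -0.001], [0.218, 0.976, 0.0], [0.001, -0.0, -1.0]]
force: [0.5, 0.5, -0.4]
opening: 0.224
grasp_force: 30.0
```

move_arm --increments '[{"xyz": [0,0,10],"roll": 0,"grip": 0},{"xyz": [0,0,8],"roll": 0,"grip": 0},{"xyz": [0,0,5],"roll": 0,"grip": 0},{"xyz": [0,0,2],"roll": 0,"grip": 0},{"xyz": [0,0,0],"roll": 0,"grip": 0}]'

```text
time_s: 26.73
position: [0.6795, 0.0785, 0.0811]
tcp_rot: [[-0.976, 0.217, -0.001], [0.217, 0.976, 0.0], [0.001, -0.0, -1.0]]
force: [0.7, 0.6, -0.0]
opening: 0.222
grasp_force: 30.0
```

Only 2 mm remains; I lower that, release and retreat straight up.

move_arm --increments '[{"xyz": [0,-1,1],"roll": 0,"grip": 0},{"xyz": [0,0,0.6],"roll": 0,"grip": 0},{"xyz": [0,0,0],"roll": 0,"grip": 0},{"xyz": [0,0,0],"roll": 0,"grip": 60},{"xyz": [0,0,0],"roll": 0,"grip": 60}]'

```text
time_s: 27.15
position: [0.6798, 0.0775, 0.0805]
tcp_rot: [[-0.976, 0.217, 0.001], [0.217, 0.976, -0.0], [-0.001, 0.0, -1.0]]
force: [-0.2, 0.0, -0.3]
opening: 0.298
grasp_force: 0.0
```

move_arm --increments '[{"xyz": [0,0,0],"roll": 0,"grip": 60},{"xyz": [0,0,0],"roll": 0,"grip": 60},{"xyz": [0,0,0],"roll": 0,"grip": 60},{"xyz": [0,0,0],"roll": 0,"grip": 60},{"xyz": [0,0,0],"roll": 0,"grip": 60}]'

```text
time_s: 27.57
position: [0.6794, 0.0775, 0.08]
tcp_rot: [[-0.976, 0.217, 0.0], [0.217, 0.976, 0.0], [-0.0, 0.0, -1.0]]
force: [-0.1, 0.6, 0.8]
opening: 0.582
grasp_force: 0.0
```

move_arm --increments '[{"xyz": [0,0,-20],"roll": 0,"grip": 60},{"xyz": [0,0,-35],"roll": 0,"grip": 60},{"xyz": [0,0,-35],"roll": 0,"grip": 60},{"xyz": [0,0,-20],"roll": 0,"grip": 60},{"xyz": [0,0,0],"roll": 0,"grip": 60}]'

```text
time_s: 27.98
position: [0.6832, 0.0775, 0.1964]
tcp_rot: [[-0.976, 0.217, 0.012], [0.217, 0.976, -0.001], [-0.012, 0.002, -1.0]]
force: [0.7, -0.1, 0.4]
opening: 0.596
grasp_force: 0.0
```

move_arm --increments '[{"xyz": [30,0,0],"roll": 0,"grip": 60},{"xyz": [30,0,0],"roll": 0,"grip": 60},{"xyz": [30,0,0],"roll": 0,"grip": 60},{"xyz": [0,0,0],"roll": 0,"grip": 60},{"xyz": [0,0,0],"roll": 0,"grip": 60}]'

```text
time_s: 28.4
position: [0.5893, 0.0976, 0.1892]
tcp_rot: [[-0.976, 0.216, -0.003], [0.216, 0.976, 0.0], [0.003, -0.001, -1.0]]
force: [0.4, -0.3, 0.4]
opening: 0.6
grasp_force: 0.0
```

```bash
python3 plan.py 0.6797 0.0771 0.0792 167.5; python3 - <<'E'
from m import *
im,d=bot.capture("side"); save("fin.png",im)
for o in bot.trace("stylus","side"):
    m=np.asarray(o["mask"]); P=cloud("side",d,m); v,u=np.nonzero(m)
    print("stylus",round(o["conf"],2),im[m].mean(0).round(),"z",np.quantile(P[:,2],.98).round(4),"px",u.mean().round(),v.mean().round())
barrels("side","slim_barrel_a",im,d);barrels("side","wide_barrel",im,d)
E
```

```text
t 28.4 p [0.5893 0.0976 0.1892] yaw 167.5 open 0.6 gf 0.0 F [ 0.4 -0.3  0.4]
roll rad 0.0 after roll shift mm [-92.7  -0.4 110. ] rows 2.2
stylus 0.56 [127.  86.  95.] z 0.1097 px 330.0 224.0
stylus 0.54 [84. 82. 81.] z 0.1205 px 369.0 209.0
side slim_barrel_a 0.95 rgb [191. 191. 186.] mid [ 0.512  -0.2897] len 0.125 rect (array([ 0.5108, -0.2835]), array([0.1247, 0.034 ]), 7.9) tipdir deg 4.7 ztop 0.0249
side slim_barrel_a 0.69 rgb [196. 196. 190.] mid [ 0.5142 -0.3714] len 0.129 rect (array([ 0.5134, -0.3652]), array([0.1303, 0.0345]), 7.5) tipdir deg 3.6 ztop 0.025
side wide_barrel 0.95 rgb [182. 161.  82.] mid [0.3046 0.1671] len 0.108 rect (array([0.3023, 0.1684]), array([0.1084, 0.0465]), 60.7) tipdir deg 60.7 ztop 0.0332
side wide_barrel 0.72 rgb [168. 166. 159.] mid [0.4574 0.351 ] len 0.123 rect (array([0.4628, 0.3743]), array([0.0815, 0.1225]), 76.2) tipdir deg -11.6 ztop 0.0384
side wide_barrel 0.67 rgb [205. 186.  91.] mid [ 0.2999 -0.187 ] len 0.122 rect (array([ 0.2994, -0.1808]), array([0.1223, 0.0432]), 5.3) tipdir deg 4.6 ztop 0.034
```

View pics/fin.png

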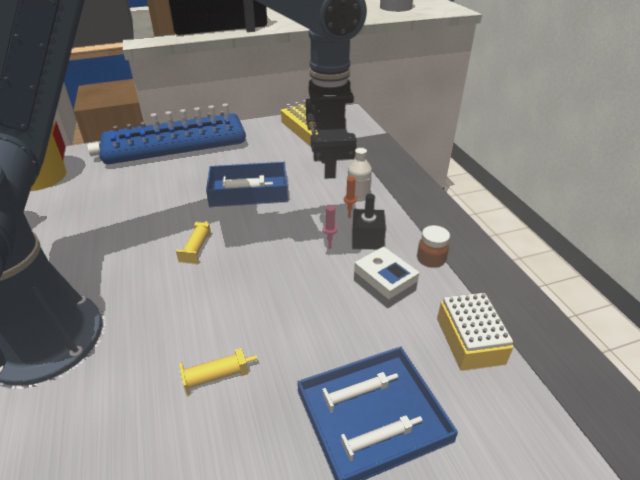

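The barrels lie flat in their trays: wide at (247,183), slims at (360,389) and (381,435). The stylus is upright in its stand at (369,209) with its top at z = 0.1205 m, so it is fully down. Everything else is undisturbed, so I hand in.

```bash
python3 -c "
from rig import bot
print(bot.hand_in())"
```

```text
the job is handed in; nothing more can be done
None
```

I sorted all three barrels into their trays, pressed the start button fully down with the stylus, put the stylus back fully down in its stand, and handed the job in at about 28 s; the hand-in returned no verdict.

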